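Put the failed ring into the locked reject box

ROBOT

A 7-joint arm with a two-finger parallel gripper is mounted at the origin on a cart in front of the work surface, level with it; the furniture and walls round the work are solid. World frame = base frame: x ahead of the robot, y to its left, z up, the work surface at z = 0. Lengths are in m, angles in rad, forces in N, time in s.
With the tool pointing down it reaches from about 0.35 to 0.775 m from the base axis. Payload 3.1 kg.
Tool frame: the origin (TCP) lies midway between the tips of the shut fingers; the grasp point (between the pads) lies 19 mm behind it; x points along the fingers, z is the direction in which the jaws open and shut, and the axes are right-handed (so a half turn about x gives the same grasp; the last joint's range is limited). The gripper opens to 85 mm and grips with 20 to 120 N. Pads are 22 mm wide; open, the fingers measure 114 mm over their backs; the gripper's body (76 mm by 85 mm) begins 54 mm behind the grasp point. The pads swing forward as they close: fully open they stand 13 mm farther back than shut.
Start: joints at [-1.201, 0.311, 0.014, 1.512, -0.004, 1.319, -0.027], TCP at [0.22, 0.504, 0.231] pointing down, gripper open.
Joint ranges: [-2.7, 2.7], [-0.3, 1.91], [-1.27, 1.3], [0.12, 2.57], [-1.44, 4.58], [0.2, 2.03], [-3.05, 3.05]. Speed limits (rad/s): [2.79, 2.79, 3.14, 3.14, 3.14, 3.14, 3.14].

INTERFACE

Orientations are given as a rotation vector (axis times angle).
In Python, from cell import arm, viewer gives the robot as it stands.
- The arm moves only by the tool play_rows, never from a script. Its argument "targets" is a list that holds one entry, the list of rows, each a list of 4 numbers: the shift along the world's x, y, z in cm, then the turn about the world's z in degrees. A call has 1 to 20 rows; each row shifts and turns the commanded pose from where the row before left it; what a row does not reach is not made up. A row lasts 1/10 s, in which the tool goes at most 50 mm and 8.59 degrees, less where a joint would pass 70% of its speed; a pose out of reach is approached as far as the arm can. A call is refused whole if a number of a shift passes 5 or a number of a turn 8.59, either way. A call with a gripper value outside its range is refused whole. "grip" is the closure, from -1 (fully open) to 1 (shut), set as the call begins (left out, the last holds). The fingers move at their own pace and stop on an object; "squeeze" is the grip in N (left out, the last holds). Time passes only in rows, so rows that do not move let the fingers close. It gives the time, the measured TCP pose, the force and the opening at its end, in the units of the state.
- arm.observe(): the state, without advancing time (a new reading comes with each control period).
- viewer.grab_frame(name): name is "scene" or "top" or "wrist"; returns the picture (384x512x3 uint8, blue, green, red); there is no depth.
- viewer.get_calibration(name): a dict with "intrinsics" (3x3 intrinsics, pixels), "rvec" (rotation vector, rad) and "tvec" (3), from world to camera coordinates, as OpenCV has them. Camera axes: x right, y down, z forward; pixel columns grow to the right and rows downward; lengths in m; the calibration is good to about 2 mm. A picture is of the moment at which its call begins: read the wrist's pose just before it. get_calibration takes no time and is no camera call; for the wrist camera it gives the pose at the moment of the call.
- arm.close_job(): hands the job in, once; it reports no verdict.
The state is a dict: "clock": time; "q": joint angles; "qd": joint speeds; "joint_efforts": joint torques, N m; "tcp_pos": TCP position; "tool_rot": TCP orientation; "ft_force": force on the tool from outside, world axes, zero at the start; "ft_torque": the same for the moment, N m; "grip_width": opening from 0.0 (shut) to 1.0 (fully open).
Only numpy, scipy, OpenCV 4.12 (cv2) and the standard library are available. Lean on these libraries where they do the work, as an engineer would, in place of code of your own. Each camera call takes 0.05 s, during which the arm holds its last target. There are 200 camera calls.

TASK

The large steel ring on the feed table of the reject box has failed gauging. With the fingertips, and without picking it up, push it along the table and through the gravity flap until it drops into the box, then draw back so that the flap swings shut, and press the plunger lock on the roof fully in to lock the flap. Leave the small ring on the table and the other things on the bench where they are.

Things in the scene. Friction and masses are not known exactly. Their poses are not given: they have to be found in the camera images.
- reject_box: Grey sheet-metal reject box fixed to the bench, with a flat black feed table in front of it, 90 mm above the bench. Origin: on the bench top (z = 0) below the middle of the mouth. x is the feed direction (from the feed table into the box), y to the left across it, z up. The box itself takes x = 0 to 130, y = -70 to 70 mm.
- table_front (a point): Middle of the feed table's front edge, on its top. The table reaches from here (box x = -126 mm) to the mouth at x = 0 and is 236 mm wide (box y = -118 to 118 mm); no rim at its front and side edges, open above. Axes as the reject box's.
- mouth (a point): Middle of the mouth, at table-top height in the box's front face (box x = 0, 3 mm plate). The mouth is 68 mm wide (box y = -34 to 34) and 36 mm high. Two lead-in bars on the table, 14 mm high and 6 mm thick, splay out from the mouth's edges (x = -4, y = +-33) to x = -40, y = +-70 mm. Axes as the reject box's.
- sill (a point): Middle of the sill, where the table top ends inside the box (box x = 14 mm). A part whose middle is pushed past it tips down into the drop well, whose rubber floor is 80 mm lower; two older, smaller rejects lie fixed there.
- roof (a point): Middle of the roof's top, 46 mm above the feed table, flat; steel strip in front, clear cover behind.
- flap (a joint): Gravity flap: steel plate 104 mm wide, 35 mm high, 3 mm thick, 85 g, hinged along its top edge just behind the mouth (4 mm behind the face, 37 mm above the table). 0 = hanging shut, grows to 1.3 rad as its lower edge swings inwards, away from the feed table; it cannot swing outwards. A part pushed against it lifts it easily; it falls shut once nothing is under it.
- flap_lower_edge (a point): Middle of the flap's lower edge, 2 mm above the table top when the flap is shut.
- lock (a joint): Plunger lock on the roof, left of the mouth's middle: slides 12 mm straight down. 0 = out (unlocked), 0.012 m = fully pressed in. It takes about 4 N and stays where it is pressed (only a key releases it). Its bolt then stands behind the flap, which cannot open; with the flap open it cannot go in.
- lock_head (a point): Centre of the top of the plunger's round steel head, 17 mm across, at box x = 12, y = 42 mm: 154 mm above the bench (18 mm above the roof) when out, 142 mm when pressed in.
- large_ring: The failed part: steel ring 52 mm across, 14 mm high, with a hole, lying flat on the feed table on its left or right side, about 180 g. Origin: centre of its underside; z along its axis. It can be pushed only from outside, not by the hole.
- small_ring: Small steel ring, 28 mm across, 6 mm high, lying flat on the other side of the feed table; it stays there. Origin: centre of its underside.
- weight: Little brass-coloured calibration weight with a neck, 24 mm across and 30 mm high, standing on the bench left of the reject box; not part of the job. Origin: centre of its underside.
- plug: Steel plug gauge, 96 mm long, 18 mm thick, lying on the bench right of the reject box; not part of the job. Origin: centre of its underside; y along its length.
Mind the look-alikes: they are no part of the job. Several things have the shape of the large_ring; the one meant has the colours described above.

How it is judged:
By the outcome, as a careful person would: the job done as asked, in the order asked, and still so for the second after the job is handed in, with the robot touching nothing.
It also fails if it takes over 51 s, if anything falls off the work surface, if the arm or the gripper's body presses on something with over 40 N, if the wrist force passes 120 N, or if a joint passes its speed limit or range.

## Working session

There is one attempt and no reset: what is moved stays moved. The work goes in short steps, Python scripts to look and compute and a tool call to move; the robot and the scene stay as the last step left them, time stands still between calls to the robot, and variables do not carry over. Pictures are saved under pics/ and viewed, about 8 in all and at most 12, crops included, and the job is handed in when it is done.

Besides the shell and the picture viewer there is one more tool, called after "Call:" by a JSON object that holds its "op" and its "data". play_rows: Moves the arm, as the interface text tells. Its arguments: {"type":"object","properties":{"targets":{"type":"array"},"grip":{"type":"number"},"squeeze":{"type":"number"}},"required":["targets"]}

```bash
mkdir -p pics; cat > h.py <<'E'
import cv2, numpy as np
from cell import arm, viewer
def grab(name,fn):
    im=viewer.grab_frame(name); cv2.imwrite('pics/'+fn,im); return im
def cal(name):
    c=viewer.get_calibration(name); R=cv2.Rodrigues(np.array(c['rvec'],float))[0]
    return np.array(c['intrinsics'],float),R,np.array(c['tvec'],float).ravel()
def ray(c,px,z):
    K,R,t=c; o=-R.T@t; d=R.T@np.linalg.inv(K)@np.array([px[0],px[1],1.]); return o+d*(z-o[2])/d[2]
def proj(c,p):
    K,R,t=c; q=K@(R@np.array(p)+t); return q[:2]/q[2]
E
python3 - <<'E'
from h import *
s=arm.observe(); print(s['clock'],s['tcp_pos'],s['tool_rot'],s['grip_width'])
a=grab('scene','s0.png'); b=grab('top','t0.png'); 
for n in('scene','top'):
    K,R,t=cal(n); print(n,K[0,0],-R.T@t)
E
```

```text
0.0 [0.21984353 0.50334547 0.23020212] [-0.9022268   1.37828102  0.89991555] 1.0017614542133053
scene 437.6553498050512 [-0.35837249 -0.74294458  0.72859601]
top 428.55940860370316 [ 0.42760205 -0.31840547  1.27599206]
```

View pics/s0.png

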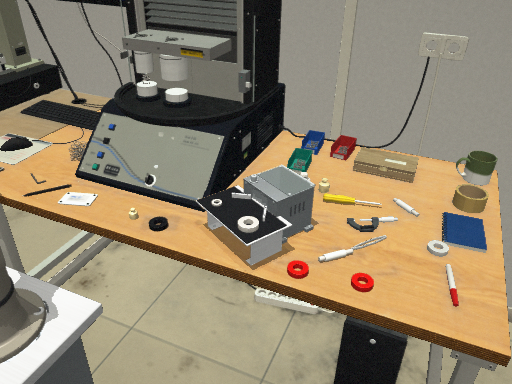

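View pics/t0.png

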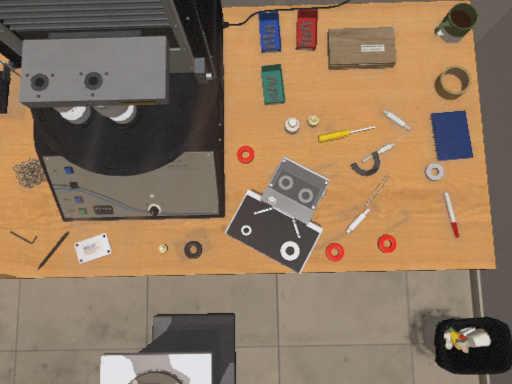

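The scene view shows the box at about (255,215), with a big ring at (248,224) and a small ring at (216,202) on the black table. In the top view the table is at about (275,230), the large ring at (290,250), the small ring at (246,230) and the lock head near (271,201). Red, black and grey rings elsewhere are look-alikes lying on the bench. I'll confirm with one enlarged crop.

```bash
python3 - <<'E'
from h import *
im=cv2.imread('pics/t0.png')
x0,y0=215,145; c=cv2.resize(im[y0:y0+135,x0:x0+135],None,fx=4.4,fy=4.4,interpolation=cv2.INTER_CUBIC); cv2.imwrite('pics/c0.png',c)
g=cv2.cvtColor(im,cv2.COLOR_BGR2GRAY)
m=((g<60)*255).astype(np.uint8); m[:, :222]=0; m[:185]=0; m[275:]=0; m[:,330:]=0
m=cv2.morphologyEx(m,cv2.MORPH_CLOSE,np.ones((3,3)))
n,l,st,ce=cv2.connectedComponentsWithStats(m)
k=1+np.argmax(st[1:,4]); print(st[k])
pts=cv2.findNonZero((l==k).astype(np.uint8)); h=cv2.convexHull(pts)
r=cv2.minAreaRect(h); C=cal('top'); print(cv2.boxPoints(r)); 
for p in cv2.boxPoints(r): print(ray(C,p,.09))
# bright blobs on table
w=((g>150)*255).astype(np.uint8); hm=np.zeros_like(w); cv2.fillConvexPoly(hm,h,255); w&=hm
n,l,st,ce=cv2.connectedComponentsWithStats(w)
for i in range(1,n):
    if st[i,4]>15: print(st[i],ce[i],ray(C,ce[i],.104))
E
```

```text
[222 185   3  32  92]
[[222. 185.]
 [224. 185.]
 [224. 216.]
 [222. 216.]]
[ 0.62069023 -0.20369891  0.09      ]
[ 0.62055891 -0.20931983  0.09      ]
[ 0.53335251 -0.20847684  0.09      ]
[ 0.53347526 -0.20291365  0.09      ]
```

View pics/c0.png

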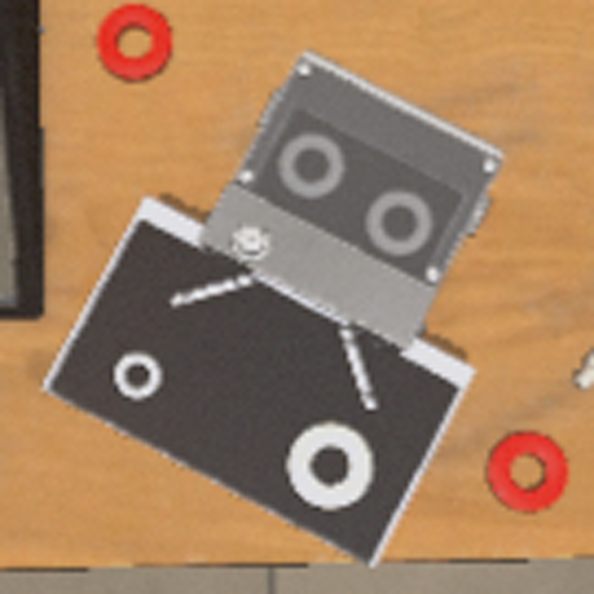

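Crop: the large light steel ring is at (330,466), on the right of the table. The small ring is at (137,376), the lock head at (250,240). The two grey rings under the clear cover are the older rejects, and the red rings are on the bench. The light steel one, 52 mm across and on the table, is the one meant.

```bash
cat >> h.py <<'E'
E
python3 - <<'E'
from h import *
C=cal('top'); f=lambda u,v,z: ray(C,(215+u/4.4-.4,145+v/4.4-.4),z)
fl=f(47,389,.09); fr=f(373,566,.09); print('front',fl,fr,np.linalg.norm(fl-fr))
lk=f(250,238,.154); lr=f(330,466,.104); sr=f(137,376,.096)
rfl=f(203,240,.136); rfr=f(415,347,.136)
# fit 2D rigid from points
B=np.array([[-126,118],[-126,-118],[12,42],[0,70],[0,-70]])/1e3
W=np.array([p[:2] for p in(fl,fr,lk,rfl,rfr)])
b0=B.mean(0);w0=W.mean(0);U,S,V=np.linalg.svd((B-b0).T@(W-w0));R=(U@V).T; t=w0-R@b0
print('yaw',np.degrees(np.arctan2(R[1,0],R[0,0])),'t',t,'res mm',1e3*(W-(B@R.T+t)))
for n,p in(('lock',lk),('large',lr),('small',sr)): print(n,p,'box mm',1e3*R.T@(p[:2]-t))
s=arm.observe(); print(s['tcp_pos'],cv2.Rodrigues(s['tool_rot'])[0].round(3)); np.savez('box.npz',R=R,t=t)
E
```

```text
front [ 0.48618607 -0.21156666  0.09      ] [ 0.3729166  -0.41207484  0.09      ] 0.23029004006882423
yaw -29.195444692143997 t [ 0.53911074 -0.37349777] res mm [[-0.49085027 -2.53984137]
 [ 1.35818032  2.97074322]
 [ 0.57291532  2.59203366]
 [-0.89077685  0.59658838]
 [-0.54946852 -3.61952389]]
lock [ 0.57064638 -0.34009487  0.154     ] box mm [11.23576389 44.54220645]
large [ 0.43456157 -0.38665542  0.104     ] box mm [-84.8491667  -62.48417729]
small [ 0.49278047 -0.26847688  0.096     ] box mm [-91.67268932  69.07967548]
[0.21986646 0.50342447 0.230303  ] [[-0.001 -0.916  0.4  ]
 [-0.002  0.4    0.916]
 [-1.    -0.    -0.002]]
```

Call:
{"op": "play_rows", "data": {"targets": [[[2.25,-3.8,0.1,-4.78],[2.25,-3.8,0.1,-4.78],[2.25,-3.8,0.1,-4.78],[2.25,-3.8,0.1,-4.78],[2.25,-3.8,0.1,-4.78],[2.25,-3.8,0.1,-4.78],[2.25,-3.8,0.1,-4.78],[2.25,-3.8,0.1,-4.78],[0,-4.2,0.1,-4.78],[0,-4.2,0.1,-4.78],[0,-4.2,0.1,-4.78],[0,-4.2,0.1,-4.78],[0,-4.2,0.1,-4.78],[0,-4.2,0.1,-4.78],[0,-4.2,0.1,-4.78],[0,-4.2,0.1,-4.78],[0,-4.2,0.1,-4.78],[0,-4.2,0.1,-4.78],[0,-4.2,0.1,-4.78],[0,-4.2,0.1,-4.78]]], "grip": 0.4}}

```text
clock: 2.1
tcp_pos: [0.3999, -0.3051, 0.2511]
tool_rot: [0.402, 1.533, -0.401]
ft_force: [-0.4, -0.0, -0.2]
grip_width: 0.303
```

```bash
python3 - <<'E'
from h import *
C=cal('wrist'); s=arm.observe(); print(s['clock'],s['tcp_pos'],cv2.Rodrigues(s['tool_rot'])[0].round(3).tolist(),s['grip_width'],s['q'].round(2))
im=grab('wrist','w1.png'); np.savez('w1.npz',K=C[0],R=C[1],t=C[2]); print(-C[1].T@C[2])
E
```

```text
2.1 [ 0.39991297 -0.30506865  0.25106977] [[0.0, 0.49, 0.872], [0.001, 0.872, -0.49], [-1.0, 0.001, -0.0]] 0.30266454581676944 [-0.11  0.27  0.91  1.63 -0.22  1.35  0.32]
[ 0.43881892 -0.23563464  0.39298936]
```

View pics/w1.png

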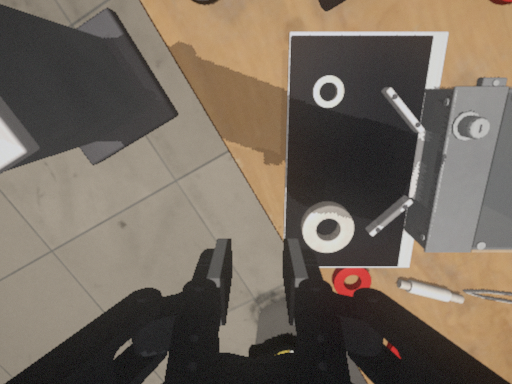

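Wrist view: the table's front corners are at (290,32) and (285,268). The large ring's top is at about (329,228), the small ring at (328,92), and the lock head at about (478,127).

```bash
python3 - <<'E'
from h import *
d=np.load('w1.npz'); C=(d['K'],d['R'],d['t']); b=np.load('box.npz'); R,t=b['R'],b['t']
im=cv2.imread('pics/w1.png'); g=cv2.cvtColor(im,cv2.COLOR_BGR2GRAY)
w=((g>200)*255).astype(np.uint8); n,l,st,ce=cv2.connectedComponentsWithStats(w)
for i in range(1,n):
    x,y,a,bb,A=st[i]
    if A>150 and 280<x<480 and 60<y<260: print(st[i],ce[i])
P={'fl':(290,32,.09),'fr':(285,268,.09),'lock':(478,127,.154),'large':(329,228,.104),'small':(328.5,92,.096),'barL':(386,91,.104),'barR':(371,234,.104)}
for k,(u,v,z) in P.items():
    p=ray(C,(u,v),z); print(k,p.round(4),'box',(1e3*R.T@(p[:2]-t)).round(1))
tt=arm.observe()['tcp_pos'];print('tcp box',(1e3*R.T@(tt[:2]-t)).round(1))
E
```

```text
[314  76  29  31 436] [328.1766055   91.02522936]
[395  98  23  27 152] [405.59868421 110.56578947]
[ 303  213   50   39 1109] [326.83498647 232.21731289]
[398 231  16  36 353] [405.47875354 250.27478754]
fl [ 0.4857 -0.2089  0.09  ] box [-126.9  117.6]
fr [ 0.3739 -0.4124  0.09  ] box [-125.2 -114.6]
lock [ 0.568  -0.3393  0.154 ] box [ 8.6 43.9]
large [ 0.4362 -0.3854  0.104 ] box [-84.  -60.6]
small [ 0.4924 -0.2692  0.096 ] box [-91.6  68.3]
barL [ 0.5348 -0.2919  0.104 ] box [-43.5  69.1]
barR [ 0.47   -0.4119  0.104 ] box [-41.6 -67.2]
tcp box [-152.7  -17.4]
```

Call:
{"op": "play_rows", "data": {"targets": [[[0.48,-4.0,0,0],[0.48,-4.0,0,0],[0.48,-4.0,0,0],[0,0,-4,0],[0,0,-4,0],[0,0,-4,0],[0,0,-2,0],[0,0,-1.4,0],[0,0,0,0],[0,0,0,0]]]}}

```text
clock: 3.15
tcp_pos: [0.415, -0.4245, 0.0982]
tool_rot: [0.398, 1.533, -0.4]
ft_force: [0.4, -0.8, 1.5]
grip_width: 0.299
```

```bash
cat >> h.py <<'E'
b=np.load('box.npz'); R2=b['R']; t2=b['t']+np.array([.0007,.0013])
def box(p): return (1e3*R2.T@(np.array(p)[:2]-t2)).round(1)
def state():
    s=arm.observe(); print(s['clock'],s['tcp_pos'].round(4),'box',box(s['tcp_pos']),s['ft_force'].round(1),s['grip_width'].round(3))
E
python3 - <<'E'
from h import *
state(); C=cal('wrist'); im=grab('wrist','w2.png'); np.savez('w2.npz',K=C[0],R=C[1],t=C[2])
E
```

```text
Traceback (most recent call last):
  File "h.py", line 15, in state
    s=arm.observe(); print(s['clock'],s['tcp_pos'].round(4),'box',box(s['tcp_pos']),s['ft_force'].round(1),s['grip_width'].round(3))
                                                                                                           ^^^^^^^^^^^^^^^^^^^^^
AttributeError: 'float' object has no attribute 'round'
```

```bash
sed -i "s/s\['grip_width'\].round(3)/round(s['grip_width'],3)/" h.py
python3 - <<'E'
from h import *
state(); C=cal('wrist'); im=grab('wrist','w2.png'); np.savez('w2.npz',K=C[0],R=C[1],t=C[2])
E
```

```text
3.15 [ 0.415  -0.4245  0.0982] box [ -83.5 -106.6] [ 0.4 -0.8  1.5] 0.299
```

View pics/w2.png

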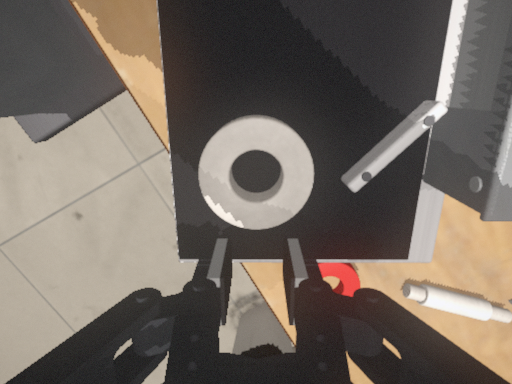

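Call:
{"op": "play_rows", "data": {"targets": [[[0,0,-0.4,0],[0.29,0.52,0,0],[0.29,0.52,0,0],[0.29,0.52,0,0],[0.29,0.52,0,0],[0.29,0.52,0,0],[0.29,0.52,0,0],[0.29,0.52,0,0],[0.29,0.52,0,0],[0.29,0.52,0,0],[0.29,0.52,0,0],[0.29,0.52,0,0],[0,0,0,0]]]}}

```text
clock: 4.5
tcp_pos: [0.4475, -0.365, 0.093]
tool_rot: [0.399, 1.534, -0.396]
ft_force: [0.7, -1.7, 0.2]
grip_width: 0.299
```

```bash
cat >> h.py <<'E'
def ring(fn,lo,hi):
    C=cal('wrist'); im=grab('wrist',fn); g=cv2.cvtColor(im,cv2.COLOR_BGR2GRAY)
    m=cv2.medianBlur(((g>120)*255).astype(np.uint8),5)
    for c in cv2.findContours(m,cv2.RETR_EXTERNAL,cv2.CHAIN_APPROX_NONE)[0]:
        (x,y),r=cv2.minEnclosingCircle(c); q=cv2.contourArea(c)/(np.pi*r*r)
        if lo<r<hi and q>.6: print('circ',round(x),round(y),round(r),round(q,2),box(ray(C,(x,y),.104)))
E
python3 - <<'E'
from h import *
state(); ring('w3.png',25,90)
E
```

```text
4.5 [ 0.4475 -0.365   0.093 ] box [-84.1 -38.8] [ 0.7 -1.7  0.2] 0.299
```

View pics/w3.png

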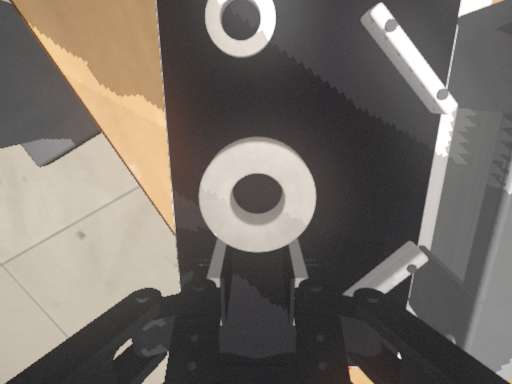

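The ring is straddled and moving square, with its top at about (258,194). The small ring at (240,18) is clear.

```bash
python3 - <<'E'
from h import *
C=cal('wrist')
for px in((258,194),(240,18)): print(box(ray(C,px,.104)))
# midpoint between the bars' inner tips near mouth and outer ends
for px in((448,104),(378,12),(350,290)): print('bar',box(ray(C,px,.104)))
d=np.load('w2.npz'); print(box(ray((d['K'],d['R'],d['t']),(256,172),.104)))
E
```

```text
[-84.2  -2.9]
[-91.   65.3]
bar [-8.8 35. ]
bar [-40.5  67.4]
bar [-39.7 -51.5]
[-84.3 -62. ]
```

Call:
{"op": "play_rows", "data": {"targets": [[[0.15,0.26,0,0],[0,0,0,0],[-0.3,-0.5,0,0],[-0.3,-0.5,0,0],[0,0,3,0],[0,0,3,0],[-0.16,0.57,0,8.19],[-0.16,0.57,0,8.19],[-0.16,0.57,0,8.19],[-0.16,0.57,0,8.19],[-0.16,0.57,0,8.19],[-0.16,0.57,0,8.19],[-0.16,0.57,0,8.19],[-0.16,0.57,0,8.19],[-0.16,0.57,0,8.19],[-0.16,0.57,0,8.19],[-0.16,0.57,0,8.19],[0,0,0,0]]]}}

```text
clock: 6.35
tcp_pos: [0.4237, -0.311, 0.1532]
tool_rot: [-0.826, 1.407, 0.828]
ft_force: [-0.2, 0.1, 0.6]
grip_width: 0.303
```

```bash
python3 - <<'E'
from h import *
state(); s=arm.observe(); r=cv2.Rodrigues(s['tool_rot'])[0]; print('jaw',np.degrees(np.arctan2(r[1,2],r[0,2])),s['q'].round(2)); ring('w4.png',20,90)
E
```

```text
6.35 [ 0.4237 -0.311   0.1532] box [-131.2   -3.2] [-0.2  0.1  0.6] 0.303
jaw 60.873545508154244 [ 0.2   0.34  0.52  1.71 -0.19  1.13  1.84]
circ 256 278 34 0.8 [-86.4  -3.6]
```

View pics/w4.png

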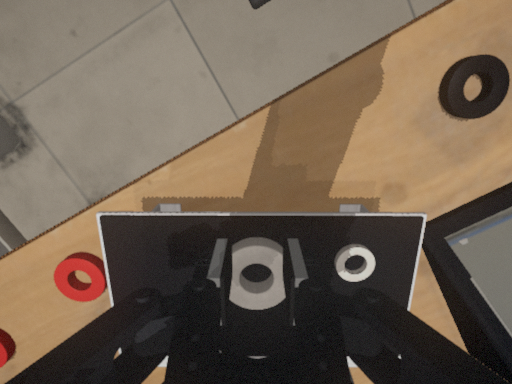

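Call:
{"op": "play_rows", "data": {"targets": [[[0.16,0.28,-3,0],[0,0,-2.2,0],[0,0,-0.7,0],[0,0,0,0],[0.655,-0.366,0,0],[0.655,-0.366,0,0],[0.655,-0.366,0,0],[0.655,-0.366,0,0],[0.655,-0.366,0,0],[0.655,-0.366,0,0],[0.655,-0.366,0,0],[0.655,-0.366,0,0],[0.655,-0.366,0,0],[0.655,-0.366,0,0],[0.655,-0.366,0,0],[0.655,-0.366,0,0],[0,0,0,0]]]}}

```text
clock: 8.1
tcp_pos: [0.5061, -0.3534, 0.0941]
tool_rot: [-0.83, 1.407, 0.826]
ft_force: [-0.8, 0.3, 0.8]
grip_width: 0.297
```

```bash
python3 - <<'E'
from h import *
state(); im=grab('wrist','w5.png'); im2=grab('scene','s5.png')
a=cv2.resize(im2[170:275,185:325],(560,420),interpolation=cv2.INTER_CUBIC)[:, :]
b=cv2.resize(im[150:384,130:400],(240,208)); o=np.zeros((420,800,3),np.uint8); o[:,:560]=a; o[:208,560:]=b; cv2.imwrite('pics/c5.png',o)
E
```

```text
8.1 [ 0.5061 -0.3534  0.0941] box [-38.5  -0. ] [-0.8  0.3  0.8] 0.297
```

View pics/c5.png

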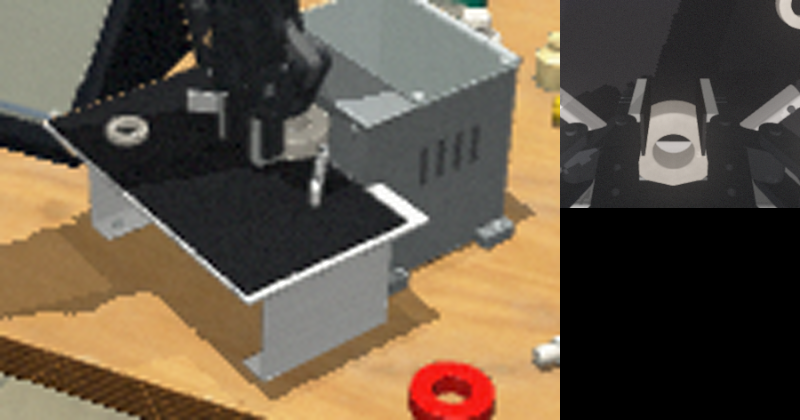

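The ring is entering the mouth, centred between the fingers and bars. I'll continue.

Call:
{"op": "play_rows", "data": {"targets": [[[0.437,-0.244,0,0],[0.437,-0.244,0,0],[0.437,-0.244,0,0],[0.437,-0.244,0,0],[0,0,0,0]]]}}

```text
clock: 8.7
tcp_pos: [0.523, -0.3628, 0.0943]
tool_rot: [-0.829, 1.407, 0.827]
ft_force: [-1.2, 1.3, 0.6]
grip_width: 0.298
```

Call:
{"op": "play_rows", "data": {"targets": [[[0.26,-0.15,0,0],[0.26,-0.15,0,0],[0,0,0,0],[0,0,0,0],[0,0,0,0]]]}}

```text
clock: 9.2
tcp_pos: [0.527, -0.3652, 0.0943]
tool_rot: [-0.827, 1.408, 0.828]
ft_force: [-2.8, 2.0, 1.4]
grip_width: 0.298
```

```bash
python3 - <<'E'
from h import *
state(); im=grab('wrist','w6.png'); im2=grab('top','t6.png')
a=cv2.resize(im2[145:280,215:350],(540,540),interpolation=cv2.INTER_CUBIC)
b=cv2.resize(im[150:384,130:400],(260,225)); o=np.zeros((540,800,3),np.uint8); o[:,:540]=a; o[:225,540:]=b; cv2.imwrite('pics/c6.png',o)
E
```

```text
9.2 [ 0.527  -0.3652  0.0943] box [-14.6  -0.2] [-2.8  2.   1.4] 0.298
```

View pics/c6.png

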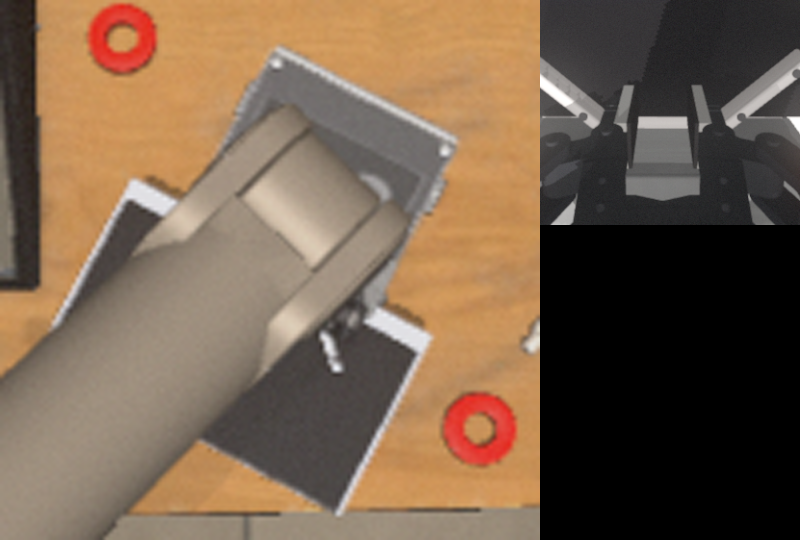

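Call:
{"op": "play_rows", "data": {"targets": [[[0.17,-0.1,0,0],[0.17,-0.1,0,0],[0,0,0,0],[0,0,0,0]]]}}

```text
clock: 9.7
tcp_pos: [0.5269, -0.3651, 0.0942]
tool_rot: [-0.82, 1.411, 0.834]
ft_force: [-9.8, 7.4, 8.1]
grip_width: 0.301
```

```bash
python3 - <<'E'
from h import *
state()
E
```

```text
9.7 [ 0.5269 -0.3651  0.0942] box [-14.8  -0.1] [-9.8  7.4  8.1] 0.301
```

Call:
{"op": "play_rows", "data": {"targets": [[[-0.87,0.49,0,0],[-1.75,0.98,0,0],[-3.4,1.9,0,0],[-3.4,1.9,1,0],[0,0,4,0],[0,0,4,0],[-2,2,4,0],[-2,4,0,0],[-2,4,0,0],[0,0,0,0]]]}}

```text
clock: 10.7
tcp_pos: [0.3753, -0.2091, 0.224]
tool_rot: [-0.829, 1.402, 0.836]
ft_force: [0.6, -0.1, -0.4]
grip_width: 0.298
```

```bash
python3 - <<'E'
from h import *
state(); im=grab('scene','s7.png'); im2=grab('top','t7.png')
a=cv2.resize(im2[145:245,255:335],(400,500),interpolation=cv2.INTER_CUBIC)
b=cv2.resize(im[155:255,200:320],(400,333),interpolation=cv2.INTER_CUBIC); o=np.zeros((500,800,3),np.uint8); o[:,:400]=a; o[:333,400:]=b; cv2.imwrite('pics/c7.png',o)
E
```

```text
10.7 [ 0.3753 -0.2091  0.224 ] box [-223.2   62.2] [ 0.6 -0.1 -0.4] 0.298
```

View pics/c7.png

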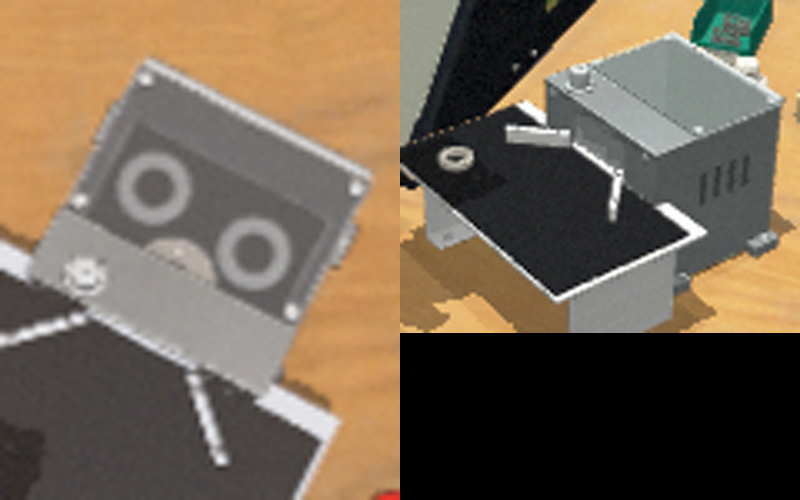

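```bash
python3 - <<'E'
from h import *
C=cal('top'); F=lambda u,v:(255+u/5-.4,145+v/5-.4)
for n,(u,v) in {'far edge':(185,238),'arcL':(145,248),'arcR':(213,285),'hub':(180,255),'oldL':(153,188),'oldR':(253,253)}.items():
    print(n,[box(ray(C,F(u,v),z)) for z in(.104,.06,.024)])
print('strip rear',box(ray(C,F(62,208),.136)),box(ray(C,F(290,323),.136)))
w=lambda x,y,z: np.r_[R2@np.array([x,y])/1e3+t2,z]
for n in('scene',):
    C=cal(n); 
    for p in((0,34,.09),(0,-34,.09),(0,34,.126),(0,-34,.126),(4,0,.092),(0,0,.126)): print(p,proj(C,w(*p)).round(1))
im=cv2.cvtColor(cv2.imread('pics/s7.png'),cv2.COLOR_BGR2GRAY)
print(im[188:215,248:272])
E
```

```text
far edge [array([59.3,  4.5]), array([66.2,  5. ]), array([71.8,  5.4])]
arcL [array([44.1, 21.5]), array([50.4, 22.6]), array([55.5, 23.5])]
arcR [array([ 43.3, -21.1]), array([ 49.6, -21.6]), array([ 54.7, -22. ])]
hub [array([49.6,  2.6]), array([56.1,  3. ]), array([61.5,  3.3])]
oldL [array([75.9, 33. ]), array([83.4, 34.6]), array([89.5, 35.8])]
oldR [array([ 69.4, -32.4]), array([ 76.7, -33.3]), array([ 82.6, -34.1])]
strip rear [37.9 70.2] [ 39.8 -66.3]
(0, 34, 0.09) [251.1 197. ]
(0, -34, 0.09) [266.7 208.5]
(0, 34, 0.126) [251.2 185.6]
(0, -34, 0.126) [267.1 196.8]
(4, 0, 0.092) [259.9 201.5]
(0, 0, 0.126) [259.  191.1]
[[ 91  90  93  89  86  86  90  77  92 117 187 170 172 165 173 169 169 173
  171 171 173 171 173 175]
 [ 93  89  89  92  88  98  81  80  78  78  96 180 171 169 171 172 171 171
  172 170 173 172 172 173]
 [ 89  87  89  92  97 102 101 100  96  92  78  79 121 177 171 170 175 172
  170 170 171 168 173 173]
 [ 92  92  91  92  96 103 100  98 100  97  92  89  78  99 178 177 172 171
  172 171 171 171 171 174]
 [ 92  85  91  95  97 101 100 104 100 100 100  93  92  89 
[... 1565 characters left out ...]
41  38  37  40  38  32  39  39  39  38  41  40  37  45  71 196 250
  215 104  86  87  84  87]
 [ 38  40  37  36  40  37  37  41  38  36  35  38  40  41  38  79 219 249
  171 120  85  89  88  91]
 [ 39  38  33  39  36  41  40  35  35  38  39  38  39  40  40 106 252 250
  134  81 104  89  88  86]
 [ 34  38  40  40  40  43  34  37  41  39  38  39  38  41  38 106 252 248
   81  41 109 106  87  88]
 [ 41  35  38  40  39  40  37  39  35  42  38  35  40  38  43 121 252 247
   85  39  41  56  83  89]
 [ 38  39  39  41  37  37  39  41  37  40  36  38  36  40  50 135 250 217
   45  38  39  38  46  78]
 [ 41  41  38  35  39  36  39  40  41  37  35  41  37  39  64 168 202 187
   44  41  40  41  39  51]]
```

```bash
python3 - <<'E'
from h import *
im=cv2.imread('pics/t7.png')[175:208,270:318]; im2=cv2.imread('pics/s7.png')[175:220,238:283]
st=lambda a:cv2.resize(cv2.convertScaleAbs(a,alpha=2.0,beta=-90),(400,400*a.shape[0]//a.shape[1]),interpolation=cv2.INTER_CUBIC)
a,b=st(im),st(im2); o=np.zeros((400,800,3),np.uint8); o[:a.shape[0],:400]=a; o[:b.shape[0],400:]=b; cv2.imwrite('pics/c8.png',o)
E
```

```text
(no output)
```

View pics/c8.png

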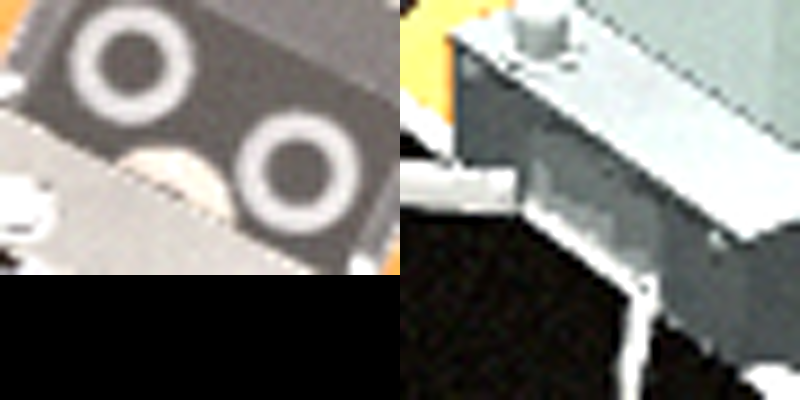

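The stretched crop shows the ring as a bright arc at (175,185) under the cover. Its radius fits about 26–27 mm, so it is lying flat, and its position fits the well floor, not the sill. The mouth at (590,215) is filled by the flap, so it looks shut. Now for the lock.

Call:
{"op": "play_rows", "data": {"targets": [[[1,-3.3,0,0],[1,-3.3,0,0],[1.5,-3.3,0,0],[4,-1.5,0,0],[4,-0.9,0,0],[4,-0.8,0,0],[3.97,-0.04,0,0],[0,0,0,0],[0,0,-3,0],[0,0,-1.8,0],[0,0,0,0],[0,0,0,0]]], "grip": 1}}

```text
clock: 12.0
tcp_pos: [0.5712, -0.3474, 0.1764]
tool_rot: [-0.828, 1.409, 0.826]
ft_force: [-0.1, -0.6, -0.3]
grip_width: 0.002
```

```bash
python3 - <<'E'
from h import *
state()
E
```

```text
12.0 [ 0.5712 -0.3474  0.1764] box [15.3 37. ] [-0.1 -0.6 -0.3] 0.002
```

Call:
{"op": "play_rows", "data": {"targets": [[[-0.1,0.65,0,0],[0,0,-1.5,0],[0,0,-0.5,0],[0,0,-0.4,0],[0,0,-0.4,0],[0,0,-0.3,0],[0,0,-0.2,0],[0,0,0,0],[0,0,0,0]]]}}

```text
clock: 12.9
tcp_pos: [0.5704, -0.3393, 0.1433]
tool_rot: [-0.828, 1.407, 0.828]
ft_force: [-0.2, 1.9, 2.4]
grip_width: -0.004
```

Call:
{"op": "play_rows", "data": {"targets": [[[0,0,-0.2,0],[0,0,-0.2,0],[0,0,0,0],[0,0,0,0]]]}}

```text
clock: 13.3
tcp_pos: [0.5705, -0.3394, 0.1421]
tool_rot: [-0.828, 1.406, 0.827]
ft_force: [-3.4, 4.0, 12.2]
grip_width: -0.003
```

Call:
{"op": "play_rows", "data": {"targets": [[[0,0,-0.2,0],[0,0,0,0],[0,0,0,0]]]}}

```text
clock: 13.6
tcp_pos: [0.5705, -0.3394, 0.142]
tool_rot: [-0.829, 1.405, 0.826]
ft_force: [-5.2, 5.7, 18.3]
grip_width: -0.001
```

Call:
{"op": "play_rows", "data": {"targets": [[[0,0,1,0],[0,0,3,0],[0,0,4,0],[-4,0.5,0,0],[-4,0.9,0,0],[-4,1.5,0,0],[-3,3,0,0],[-2,4,0,0],[-1,4,0,0],[0,0,0,0],[0,0,0,0]]]}}

```text
clock: 14.7
tcp_pos: [0.3903, -0.2003, 0.2173]
tool_rot: [-0.83, 1.406, 0.828]
ft_force: [0.4, -1.4, 0.1]
grip_width: 0.0
```

```bash
python3 - <<'E'
from h import *
state(); im=grab('scene','s9.png'); im2=grab('top','t9.png')
a=cv2.resize(im[155:255,195:325],(520,400),interpolation=cv2.INTER_CUBIC)
b=cv2.resize(im2[145:280,215:350],(280,280),interpolation=cv2.INTER_CUBIC); o=np.zeros((400,800,3),np.uint8); o[:,:520]=a; o[:280,520:]=b; cv2.imwrite('pics/c9.png',o)
E
```

```text
14.7 [ 0.3903 -0.2003  0.2173] box [-214.4   77.1] [ 0.4 -1.4  0.1] 0.0
```

View pics/c9.png

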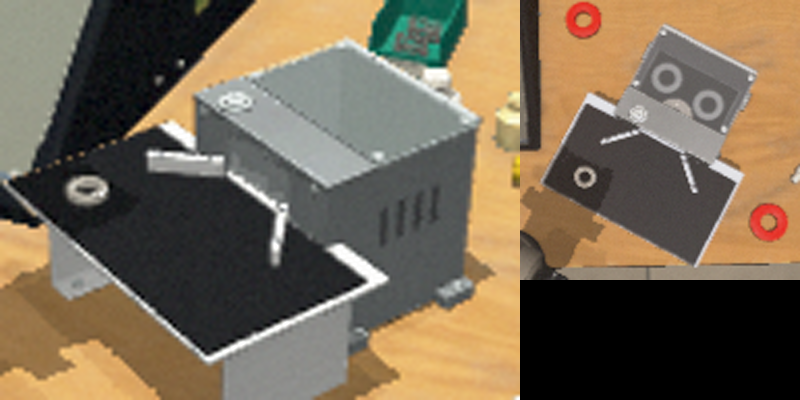

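The lock head at (235,100) is now low on the roof, the mouth is closed, the small ring is still in place at (87,188), and the large ring shows inside the box.

```bash
python3 -c "
from cell import arm
print(arm.close_job())"
```

```text
the job is handed in; nothing more can be done
None
```

The large ring is in the reject box, the flap is shut and locked, and I handed the job in at about 15 s of the 51 s allowed.

I pushed the ring across to the table's middle and then through the flap with the fingertips straddling it, without picking it up. I then drew back and pressed the plunger lock with the shut fingers.

- **Ring:** seen from above through the cover, it fits lying flat on the well floor. Only part of it shows behind the roof strip, so this is inferred from the visible arc.
- **Flap:** the mouth looks closed in the scene view, and the plunger went fully in, which it can't do with the flap open.
- **Lock:** the head stopped at 142 mm above the bench, as specified for fully pressed. It stayed there while the push rose from 12 to 18 N, and in the last picture it sits low on the roof.
- **Other things:** the small ring looks unmoved on the table. I didn't look closely at the weight and the plug at the end, but the arm never worked near them.

At the end of the push the fingertips met something solid at the mouth with about 15 N, probably the box's front face. I backed off at once, and the ring was already in.

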